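# Load a round-bottomed flask into the inspection station

## Robot

A 6-joint arm with a two-finger parallel gripper is mounted at the origin on the work surface. World frame = base frame: x ahead of the robot, y to its left, z up, the work surface at z = 0. Lengths are in m, angles in rad, forces in N, time in s.
With the tool pointing down it reaches from about 0.3 to 1 m from the base axis. Payload 5.1 kg.
Tool frame: the origin (TCP) lies midway between the tips of the shut fingers; the grasp point (between the pads) lies 19 mm behind it (robot.grasp_offset is the distance from the TCP to the grasp point, in m); z points along the fingers, y is the direction in which the jaws open and shut (so a half turn about z gives the same grasp; the last joint's range is limited). The gripper opens to 95 mm and grips with 3 to 60 N. Pads are 20 mm wide; open, the fingers measure 119 mm over their backs; the gripper's body (75 mm by 180 mm) begins 59 mm behind the grasp point.
Start: joints at [1.241, 0.124, 1.65, -0, 1.367, -0.083], TCP at [0.159, 0.63, 0.215] pointing down, gripper open.
Joint ranges: [-2.61, 2.61], [-1.02, 2.33], [0.03, 2.71], [-1.35, 4.49], [0.32, 2.68], [-2.91, 2.91]. Speed limits (rad/s): [2.57, 2.57, 3.14, 3.14, 3.14, 3.14].

## Interface

Orientations are given as a unit quaternion [x, y, z, w].
In Python, from rig import monitor, cams, robot, search_frame, mark_of gives the robot as it stands.
- The arm moves only by the tool play_rows, never from a script. Its argument "steps" is one flat list of numbers, 7 for each row, row after row: the shift along the tool's x, y, z in cm, then the turn, a rotation vector about the tool's x, y, z in rad, then the closure, from 0 (fully open) to 1 (shut). In form: [tx, ty, tz, rx, ry, rz, claw, tx, ty, tz, rx, ry, rz, claw, ...]. A call has 1 to 20 rows; each row is the pose to reach, as a shift and turn from the pose commanded when the call began, along the tool's axes at that moment; what a row does not reach only later rows make up. A row lasts 1/10 s, in which the tool goes at most 50 mm and 8.59 degrees, less where a joint would pass 70% of its speed; a pose out of reach is approached as far as the arm can. A call with a gripper value outside its range is refused whole. The fingers move at their own pace and stop on an object; "squeeze" is the grip in N (left out, the last holds). Time passes only in rows, so rows that repeat a pose let the fingers close. It gives the time, the measured TCP pose, the force and the opening at its end, in the units of the state.
- monitor.state(): the state, without advancing time (a new reading comes with each control period).
- cams.read_camera(name): name is "scene" or "top" or "wrist"; returns a dict with "img" (384x512x3 uint8, blue, green, red), "depth" (384x512 float32, m along the optical axis (not along the pixel's ray), 0 where there is no reading), "vertical_fov" (degrees; the focal length in pixels is half the picture's height over the tangent of half this angle, whatever the lens; pixels are square), "cx", "cy" (the principal point, pixels), "position" and "rotation" of the camera in the world. Camera axes: x right, y down, z forward; pixel columns grow to the right and rows downward; lengths in m; the calibration is good to about 2 mm. A picture is of the moment at which its call begins.
- robot.finish_job(): hands the job in, once; it reports no verdict.
Trained networks look in a picture, given as the dict that the camera call returned (one of the last four; its "shot" number tells which), for a name from the list of things; names that differ only in an ending like _2 or _b are one class to them, and where a whole thing is asked for, a point or a joint stands for the part that bears it (a point fixed in the world has none). Each returns a list of dicts, best first, with "conf" (0 to 1); they miss things now and then, are a little off and sometimes report something else, mostly with a low value. They report only what shows in the picture. A call takes as long as a camera call.
- search_frame(query, picture): "xyz" ([x, y, z] in m, in world coordinates, good to about 4 mm: the middle of the surface that is visible of it).
- mark_of(query, picture): "xyz" ([x, y, z] in m, in world coordinates, good to about 4 mm: a listed point, or the origin of a listed thing).
The state is a dict: "t": time; "joint_positions": joint angles; "joint_velocities": joint speeds; "joint_efforts": joint torques, N m; "position": TCP position; "tool_rot": TCP orientation; "contact_force": force on the tool from outside, world axes, zero at the start; "moment": the same for the moment, N m; "finger_gap": opening from 0.0 (shut) to 1.0 (fully open).
Only numpy, scipy, OpenCV 4.12 (cv2) and the standard library are available. Lean on these libraries where they do the work, as an engineer would, in place of code of your own. Each camera call takes 0.05 s, during which the arm holds its last target.

## Task

Take the long-necked round-bottomed flask from the sloping rack and set it down gently in the ring on the inspection station's carriage, so that it stands upright and centred with its mouth level. Let go of it, then slide the carriage fully home against its stop, so that the flask ends up under the camera. Leave the squat flask in its pocket and do not disturb the other things on the bench.

Things in the scene. Friction and masses are not known exactly. Their poses are not given: they have to be found in the camera images.
- flask_mid (a point): Steel flask to load, 220 g, 108 mm tall: ball bulb 56 mm across, straight neck 26 mm across. Point on its axis half-way up, 26 mm above the bulb's centre; +z points to the mouth. Bare neck from 0 to 54 mm along +z; a grip centred at 29 mm clears the bulb. Starts in either rack pocket, tilted 33 degrees, mouth leaning to the rack's -x. Balanced about the bulb's centre, it does not right itself.
- squat_mid (a point): The squat flask, steel, to be left where it is: the same 56 mm bulb, but a wide short neck 40 mm in diameter, 72 mm tall overall. This point lies on its axis half-way up, 8 mm above the bulb's centre; +z points to its mouth. It stands tilted in the rack's other pocket.
- rack: White plastic rack, fixed: plate 84 x 210 mm, 14 mm thick, sloping up at 33 degrees away from the robot, with two round through pockets 40 mm across, 55 mm either side of its middle along its own y, their centres 52 mm above the bench; bulb centres sit 20 mm off the plate. Origin on the bench under the plate's middle; x points up the slope's way, level; z up.
- nest (a point): Centre of the top edge of the steel ring support on the carriage: 58 mm outside, 40 mm inside, 16 mm high, sharp inner edge, top 50 mm above the bench. Moves with the carriage. +y is the way the carriage slides home, z up. With the flask home in the ring, the bulb's centre is 19.6 mm and the flask's half-way point 45.6 mm above this point.
- handle (a point): Middle of the carriage's handle, 61 mm above the bench: an upright black plastic grip 18 mm in diameter, 26 mm high (48 to 74 mm above the bench) on a thin stem, 120 mm from the ring's axis on the side towards the robot (the nest's -x). Axes as the nest's. Moves with the carriage.
- carriage (a joint): Position of the carriage on its rails, m: 0 at the loading end, 0.180 fully home against the stop, where the ring is under the camera. It starts between 0 and 0.04. It takes about 2 to 3 N to slide and stays where it is left.
- lens (a point): Centre of the camera lens's lower face, 283 mm above the bench, fixed (lens 36 mm across, camera 48 mm). Its boom comes from a column 460 mm tall, 100 mm off on the far side: carry the arm clear of it. A gripper has room above the ring only while the carriage is near its loading end.
- ring_gauge_mid (a point): Bystander, loose: a steel ring gauge lying flat, 52 mm outside, 30 mm inside, 18 mm high. Not to be disturbed. Point at its centre.
- master_center (a point): Bystander, loose: an upright plain steel cylinder 25 mm in diameter, 50 mm tall. Not to be disturbed. Point at its centre.
- driver_grip (a point): Bystander, loose: a screwdriver 170 mm long, lying on the bench. Not to be disturbed. Point on its handle.

How it is judged:
By the outcome, as a careful person would: the job done as asked, in the order asked, and still so for the second after the job is handed in, with the robot touching nothing.
It also fails if it takes over 61 s, if anything falls off the work surface, if the arm or the gripper's body presses on something with over 40 N, if the wrist force passes 120 N, or if a joint passes its speed limit or range.

## Working session

There is one attempt and no reset: what is moved stays moved. The work goes in short steps, Python scripts to look and compute and a tool call to move; the robot and the scene stay as the last step left them, time stands still between calls to the robot, and variables do not carry over. Pictures are saved under pics/ and viewed, and the job is handed in when it is done.

Besides the shell and the picture viewer there is one more tool, called as name(argument=value, ...) on one line, values as JSON. play_rows: Moves the arm, as the interface text tells. Its arguments: {"type":"object","properties":{"steps":{"type":"array","items":{"type":"number"}},"squeeze":{"type":"number"}},"required":["steps"]}

```bash
ls; mkdir -p pics; python3 - <<'E'
from rig import monitor, cams, robot, search_frame, mark_of
import cv2
print(monitor.state()); print(robot.grasp_offset)
for n in ["scene","top","wrist"]:
    p=cams.read_camera(n)
    cv2.imwrite(f"pics/a_{n}.png",p["img"])
    print(n,p["position"],p["rotation"],p["vertical_fov"],p["cx"],p["cy"])
    for q in ["flask_mid","squat_mid","rack","nest","handle","lens","ring_gauge_mid","master_center","driver_grip","carriage"]:
        try:
            print(q,[( [round(float(v),4) for v in d["xyz"]],round(d["conf"],2)) for d in mark_of(q,p)[:2]])
        except Exception as e: print(q,e)
E
```

```text
pics
{'t': 0.0, 'joint_positions': array([ 1.24139963e+00,  1.24522006e-01,  1.65170113e+00, -3.63359007e-05,
        1.36748110e+00, -8.25972174e-02]), 'joint_velocities': array([-0.0010605 , -0.00092198,  0.00177124,  0.00149143,  0.00133081,
       -0.00046253]), 'joint_efforts': array([ 1.77245907e-03, -4.17604494e+01, -3.59932888e+01,  7.75476987e-02,
        4.89484321e-02, -1.65566721e-04]), 'position': array([0.15862051, 0.62967481, 0.21336007]), 'tool_rot': array([ 1.23083071e-01,  9.92395810e-01, -1.03710947e-03, -1.98541424e-04]), 'contact_force': array([ 0.65385761, -0.22604472,  0.02993483]), 'moment': array([-0.03749458,  0.0460115 , -0.00489797]), 'finger_gap': 1.002988949923185}
0.0188
scene [ 1.06364787 -0.12132896  0.73265237] [ 0.72260778  0.58215817 -0.24089159 -0.28443121] 56.8056271638811 257.3336351524403 190.66341371341528
flask_mid [([0.5383, -0.2453, 0.0876], 0.71)]
squat_mid [([0.5595, 0.1195, 0.0499], 0.63), ([0.54, -0.3562, 0.0762], 0.58)]
rack [([0.5593, -0.3029, -0.0001], 0.61)]
nest [([0.5599, 0.1209, 0.0491], 0.89), ([0.304, -0.2376, 0.0132], 0.72)]
h
[... 860 characters left out ...]
92], 0.76)]
ring_gauge_mid [([0.3877, -0.0544, 0.0112], 0.72)]
master_center [([0.7232, -0.1407, 0.0246], 0.42), ([0.5578, 0.1241, 0.0485], 0.3)]
driver_grip [([0.5538, -0.3032, -0.0006], 0.67), ([0.3027, -0.2401, 0.0172], 0.57)]
carriage it knows: driver_grip, flask_mid, handle, lens, master_center, nest, rack, ring_gauge_mid, squat_mid
wrist [0.0913078  0.64760749 0.38567529] [0.78249166 0.60989863 0.07743377 0.09866348] 71.0716360218263 256.3063308840998 189.13415858191274
flask_mid []
squat_mid []
rack []
nest []
handle []
lens []
ring_gauge_mid []
master_center []
driver_grip []
carriage it knows: driver_grip, flask_mid, handle, lens, master_center, nest, rack, ring_gauge_mid, squat_mid
```

View pics/a_scene.png

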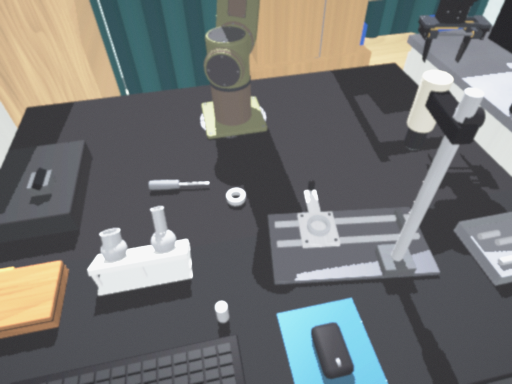

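View pics/a_top.png

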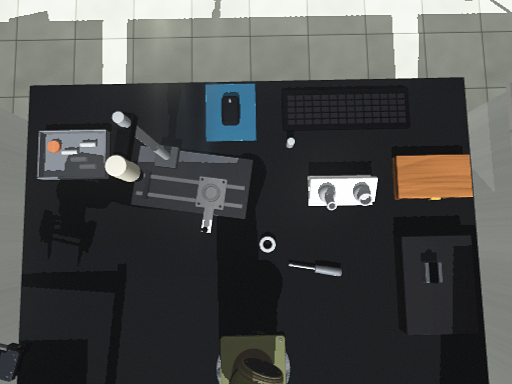

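```bash
cat > h.py <<'E'
import numpy as np, cv2
from scipy.spatial.transform import Rotation as R
from rig import monitor, cams, robot, search_frame, mark_of
np.set_printoptions(precision=4,suppress=True)
def K(p):
    f=p["img"].shape[0]/2/np.tan(np.radians(p["vertical_fov"])/2); return f,p["cx"],p["cy"]
def rot(p):
    r=np.asarray(p["rotation"],float); return r if r.ndim==2 else R.from_quat(r).as_matrix()
def cloud(p):
    f,cx,cy=K(p); d=p["depth"]; v,u=np.mgrid[:d.shape[0],:d.shape[1]]
    c=np.stack([(u-cx)/f*d,(v-cy)/f*d,d],-1)
    w=c@rot(p).T+np.asarray(p["position"]); w[d<=0]=np.nan; return w
def proj(p,x):
    f,cx,cy=K(p); c=(np.asarray(x)-p["position"])@rot(p); return np.stack([c[...,0]/c[...,2]*f+cx,c[...,1]/c[...,2]*f+cy],-1)
def pose(s=None):
    s=s or monitor.state(); return np.array(s["position"]),R.from_quat(s["tool_rot"])
def frame(z,y):  # tool rotation from z dir and approx y dir
    z=np.array(z,float);z/=np.linalg.norm(z);y=np.array(y,float);y-=z*(y@z);y/=np.linalg.norm(y)
    return R.from_matrix(np.stack([np.cross(y,z),y,z],1))
def rel(pt,Rt,p0=None,R0=None):
    if p0 is None: p0,R0=pose()
    return R0.inv().apply(np.asarray(pt)-p0)*100,(R0.inv()*Rt).as_rotvec()
def shot(n,name=None):
    p=cams.read_camera(n)
    if name: cv2.imwrite(f"pics/{name}.png",p["img"])
    return p
E
python3 - <<'E'
from h import *
p=shot("wrist"); print("wrist axes cols\n",rot(p)); P,Q=pose(); print("tool",P,"\n",Q.as_matrix())
print("cam in tool",Q.inv().apply(p["position"]-P),"\n",Q.as_matrix().T@rot(p))
# clouds
for n in ["scene","top"]:
    p=shot(n); w=cloud(p)
    m=(abs(w[...,0]-.55)<.12)&(abs(w[...,1]+.3)<.15)&(w[...,2]>.03)
    np.savez(f"c_{n}.npz",w=w,img=p["img"])
    print(n,m.sum())
    m=(np.linalg.norm(w[...,:2]-[.56,.12],axis=-1)<.06)&(w[...,2]>.02); print(np.histogram(w[m][:,2],bins=np.arange(.02,.07,.004)))
E
```

```text
wrist axes cols
 [[ 0.2441  0.9392  0.2415]
 [ 0.9698 -0.2366 -0.06  ]
 [ 0.0008  0.2489 -0.9685]]
tool [0.1588 0.6303 0.2147] 
 [[-0.9697  0.2443 -0.    ]
 [ 0.2443  0.9697  0.    ]
 [ 0.     -0.     -1.    ]]
cam in tool [ 0.0697  0.0003 -0.171 ] 
 [[ 0.0002 -0.9685 -0.2489]
 [ 1.      0.      0.0008]
 [-0.0008 -0.2489  0.9685]]
scene 3010
(array([ 56,  30,  44, 752, 140,  43,  47, 177,  13,   0,   0,   0]), array([0.02 , 0.024, 0.028, 0.032, 0.036, 0.04 , 0.044, 0.048, 0.052,
       0.056, 0.06 , 0.064, 0.068]))
top 1728
(array([ 19,   8, 155, 455,  96,   8,  39,  79,  16,   0,   0,   0]), array([0.02 , 0.024, 0.028, 0.032, 0.036, 0.04 , 0.044, 0.048, 0.052,
       0.056, 0.06 , 0.064, 0.068]))
```

```bash
python3 - <<'E'
from h import *
print(rel([.42,.07,.27],frame([0,0,-1],[.15,.99,0])))
w=np.load("c_top.npz"); 
for n in ["scene","top"]:
    w=np.load(f"c_{n}.npz")["w"]
    # plate of carriage at z~.034: minAreaRect
    m=(np.linalg.norm(w[...,:2]-[.56,.12],axis=-1)<.08)&(abs(w[...,2]-.034)<.005)
    print(n,cv2.minAreaRect((w[m][:,:2]*1000).astype(np.float32)))
    m=(np.linalg.norm(w[...,:2]-[.56,.12],axis=-1)<.045)&(abs(w[...,2]-.050)<.004)
    print(" ring",cv2.minEnclosingCircle((w[m][:,:2]*1000).astype(np.float32)),w[m].mean(0))
    m=(np.linalg.norm(w[...,:2]-[.441,.145],axis=-1)<.03)&(w[...,2]>.06)
    print(" handle",w[m].mean(0),w[m].min(0),w[m].max(0))
    m=(np.linalg.norm(w[...,:2]-[.585,.285],axis=-1)<.05)&(w[...,2]>.2)
    print(" cam",np.nanmedian(w[m],0),w[m].min(0),w[m].max(0))
E
```

```text
(array([-39.0151, -47.9482,  -5.5352]), array([-0.    , -0.    , -0.0965]))
scene ((547.673583984375, 127.13595581054688), (89.85235595703125, 132.9894256591797), 81.42827606201172)
 ring ((563.2586059570312, 125.16291809082031), 29.485668182373047) [0.5641 0.1244 0.0499]
 handle [0.4472 0.1417 0.0706] [0.4378 0.1345 0.0605] [0.4524 0.1507 0.0764]
 cam [0.6006 0.2688 0.3901] [0.5645 0.2587 0.2831] [0.6348 0.3062 0.4318]
top ((546.3455810546875, 126.1237564086914), (90.24671173095703, 130.2397003173828), 81.35089874267578)
 ring ((560.9779052734375, 124.0478744506836), 28.799158096313477) [0.5608 0.1229 0.0495]
 handle [0.4426 0.141  0.0722] [0.4345 0.133  0.0609] [0.4501 0.1487 0.0758]
 cam [0.5861 0.2715 0.4159] [0.5613 0.2579 0.2849] [0.6348 0.3062 0.4334]
```

play_rows(steps=[-38,-48,-5.5,0,0,-0.1,0,-38,-48,-5.5,0,0,-0.1,0,-38,-48,-5.5,0,0,-0.1,0])

```text
t: 1.95
position: [0.2204, 0.4927, 0.2279]
tool_rot: [0.073, 0.997, -0.0, 0.0]
contact_force: [1.2, -0.5, 0.5]
finger_gap: 0.997
```

```bash
python3 - <<'E'
from h import *
print(rel([.42,.07,.27],frame([0,0,-1],[.15,.99,0])))
E
```

```text
(array([-25.8749, -38.928 ,  -4.186 ]), array([-0.0004,  0.0001,  0.0049]))
```

play_rows(steps=[-26,-39,-4.2,0,0,0,0,-26,-39,-4.2,0,0,0,0,-26,-39,-4.2,0,0,0,0,-26,-39,-4.2,0,0,0,0,-26,-39,-4.2,0,0,0,0,-26,-39,-4.2,0,0,0,0,-26,-39,-4.2,0,0,0,0,-26,-39,-4.2,0,0,0,0,-26,-39,-4.2,0,0,0,0,-26,-39,-4.2,0,0,0,0,-26,-39,-4.2,0,0,0,0])

```text
t: 3.05
position: [0.4212, 0.068, 0.2705]
tool_rot: [0.076, 0.997, -0.0, 0.0]
contact_force: [-0.4, 0.7, 0.4]
finger_gap: 1.0
```

```bash
python3 - <<'E'
from h import *
p=shot("wrist","w1"); w=cloud(p); np.savez("w1.npz",w=w,img=p["img"])
print(pose()[0])
for q in ["nest","handle"]: print(q,mark_of(q,p)[:1])
m=(np.linalg.norm(w[...,:2]-[.56,.12],axis=-1)<.08)&(abs(w[...,2]-.034)<.005)
print(cv2.minAreaRect((w[m][:,:2]*1000).astype(np.float32)))
m=(np.linalg.norm(w[...,:2]-[.56,.12],axis=-1)<.045)&(abs(w[...,2]-.050)<.004)
print(" ring",cv2.minEnclosingCircle((w[m][:,:2]*1000).astype(np.float32)),w[m].mean(0))
m=(np.linalg.norm(w[...,:2]-[.441,.145],axis=-1)<.03)&(w[...,2]>.071)
print(" handle",w[m].mean(0),w[m].min(0),w[m].max(0))
E
```

```text
[0.4205 0.0693 0.2703]
nest [{'xyz': [0.562, 0.1274, 0.0502], 'conf': 0.95}]
handle [{'xyz': [0.4416, 0.144, 0.0606], 'conf': 0.93}]
((522.70068359375, 129.23281860351562), (85.96347045898438, 83.35073852539062), 81.75331115722656)
 ring ((554.2258911132812, 126.51673889160156), 27.090591430664062) [0.5434 0.1271 0.0505]
 handle [0.4324 0.1262 0.3635] [0.4111 0.115  0.0711] [0.4519 0.1513 0.392 ]
```

View pics/w1.png

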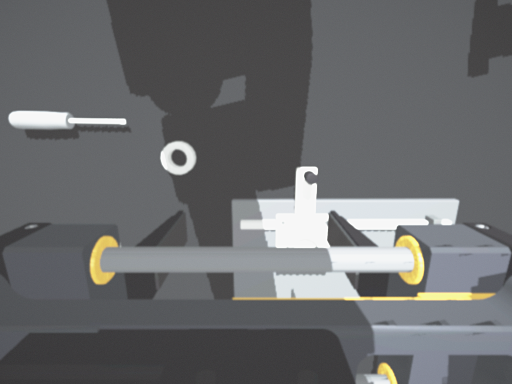

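```bash
cat > fit.py <<'E'
from h import *
from scipy.optimize import least_squares
def sdf(q,rn,top,rb=.028):  # q: points relative to bulb centre in axis coords: s along, r radial
    s,r=q
    db=np.hypot(s,r)-rb
    dx=r-rn; dy=np.abs(s-top/2)-top/2
    dc=np.minimum(np.maximum(dx,dy),0)+np.hypot(np.maximum(dx,0),np.maximum(dy,0))
    return np.minimum(db,dc)
def fit(pts,c0,u0,rn=.013,top=.080,free=True):
    a=np.array([0,1,0.]); e1=np.cross(a,u0); e1/=np.linalg.norm(e1); e2=np.cross(u0,e1)
    def un(x): 
        c=c0+x[:3]; u=u0+(x[3]*e1+x[4]*e2 if free else 0); return c,u/np.linalg.norm(u)
    def f(x):
        c,u=un(x); d=pts-c; s=d@u; r=np.linalg.norm(d-s[:,None]*u,axis=1); return sdf((s,r),rn,top)
    o=least_squares(f,np.zeros(5),loss="soft_l1",f_scale=.001)
    c,u=un(o.x); return c,u,np.sqrt(np.mean(f(o.x)**2))
E
python3 - <<'E'
from fit import *
for n in ["scene","top"]:
    w=np.load(f"c_{n}.npz")["w"]
    # rack plate
    m=(abs(w[...,0]-.56)<.12)&(abs(w[...,1]+.3)<.15)&(w[...,2]>.02)
    pts=w[m]
    # RANSAC plane near 33deg slope
    rng=np.random.default_rng(0);best=0
    for i in range(2000):
        a,b,c=pts[rng.choice(len(pts),3,False)]; nn=np.cross(b-a,c-a); L=np.linalg.norm(nn)
        if L<1e-6: continue
        nn/=L; nn*=np.sign(nn[2]) or 1
        if abs(np.degrees(np.arccos(nn[2]))-33)>5: continue
        k=abs((pts-a)@nn)<.002
        if k.sum()>best: best=k.sum();bk=k
    q=pts[bk]; c=q.mean(0); nn=np.linalg.svd(q-c)[2][2]; nn*=np.sign(nn[2])
    print(n,best,"normal",nn,np.degrees(np.arccos(nn[2])),"yaw",np.degrees(np.arctan2(-nn[1],-nn[0])))
    e=np.cross(nn,[0,0,1.]);e/=np.linalg.norm(e); g=np.cross(nn,e)
    print(cv2.minAreaRect((np.stack([(q-c)@e,(q-c)@g],1)*1000).astype(np.float32)),"e",e)
    # flask
    yaw=np.arctan2(-nn[1],-nn[0])
    for nm,mid,off,rn,top in [("flask",[.535,-.2445,.088],.026,.013,.080),("squat",[.545,-.355,.075],.008,.020,.044)]:
        u0=np.array([-np.sin(np.radians(33))*np.cos(yaw),-np.sin(np.radians(33))*np.sin(yaw),np.cos(np.radians(33))])
        c0=np.array(mid)-off*u0
        d=w-c0; s=d@u0; r=np.linalg.norm(d-s[...,None]*u0,axis=-1)
        mm=(sdf((s,r),rn,top)<.012)&(((w-c)@nn)>.006)
        for fr in (True,False):
            C,U,e_=fit(w[mm],c0,u0,rn,top,fr); print(" ",nm,mm.sum(),C,U,"mid",C+off*U,"tilt",np.degrees(np.arccos(U[2])),"az",np.degrees(np.arctan2(-U[1],-U[0])),"rms",e_)
E
```

```text
scene 979 normal [-0.5399  0.0025  0.8418] 32.674437210512984 yaw -0.2654086119688267
((-0.23603057861328125, 12.20797348022461), (89.72013092041016, 210.53797912597656), 89.8828125) e [ 0.0046  1.     -0.    ]
  flask 721 [ 0.5477 -0.2442  0.0684] [-0.5371  0.0061  0.8435] mid [ 0.5338 -0.244   0.0903] tilt 32.4887283916885 az -0.6483112332941768 rms 0.0010784020677382042
  flask 721 [ 0.548  -0.2441  0.0684] [-0.5446  0.0025  0.8387] mid [ 0.5338 -0.244   0.0902] tilt 32.99999999999999 az -0.26540861196882665 rms 0.001097408592838407
  squat 666 [ 0.5472 -0.3541  0.0683] [-0.5253  0.0038  0.8509] mid [ 0.543  -0.3541  0.0751] tilt 31.688087977649147 az -0.4118083100938426 rms 0.0013433117041274111
  squat 666 [ 0.5475 -0.3541  0.0683] [-0.5446  0.0025  0.8387] mid [ 0.5431 -0.3541  0.0751] tilt 32.99999999999999 az -0.26540861196882665 rms 0.0013782773208935476
top 694 normal [-0.5417  0.      0.8406] 32.79695879382574 yaw -0.0012766143799698604
((-5.691352844238281, 6.802471160888672), (84.94083404541016, 211.33567810058594), 89.81568145751953) e [ 0.  1. -0.]
  flask 322 [ 0.5465 -0.2456  0.0677] [-0.5262  0.016   0.8502] mid [ 0.5328 -0.2452  0.0899] tilt 31.7627629676993 az -1.7413682176246714 rms 0.0016779062302691213
  flask 322 [ 0.5471 -0.2452  0.0679] [-0.5446  0.      0.8387] mid [ 0.533  -0.2452  0.0897] tilt 32.99999999999999 az -0.0012766143799698604 rms 0.0017706637431494255
  squat 313 [ 0.5467 -0.3553  0.0677] [-0.511   0.0365  0.8588] mid [ 0.5426 -0.355   0.0745] tilt 30.819054652826797 az -4.084455667994875 rms 0.0037006898836918906
  squat 313 [ 0.5473 -0.3548  0.0679] [-0.5446  0.      0.8387] mid [ 0.5429 -0.3548  0.0746] tilt 32.99999999999999 az -0.0012766143799698604 rms 0.0037668264768566714
```

```bash
python3 - <<'E'
from h import *
u=np.array([-.5446,.0015,.8387]); mid=np.array([.5333,-.2446,.0903])
Rt=frame(-u,[0,1,0])
print(rel(mid+.11*u,Rt)); print(monitor.state()["joint_positions"])
E
```

```text
(array([ -9.89  , -30.4076,   8.7249]), array([-0.0403, -0.5753, -0.1421]))
[ 0.0405 -0.4278  2.0481  0.0005  1.5216 -1.3839]
```

play_rows(steps=[-9.9,-30.4,8.7,-0.04,-0.575,-0.142,0,-9.9,-30.4,8.7,-0.04,-0.575,-0.142,0,-9.9,-30.4,8.7,-0.04,-0.575,-0.142,0,-9.9,-30.4,8.7,-0.04,-0.575,-0.142,0,-9.9,-30.4,8.7,-0.04,-0.575,-0.142,0,-9.9,-30.4,8.7,-0.04,-0.575,-0.142,0,-9.9,-30.4,8.7,-0.04,-0.575,-0.142,0,-9.9,-30.4,8.7,-0.04,-0.575,-0.142,0,-9.9,-30.4,8.7,-0.04,-0.575,-0.142,0,-9.9,-30.4,8.7,-0.04,-0.575,-0.142,0])

```text
t: 4.2
position: [0.4742, -0.2432, 0.1835]
tool_rot: [-0.001, 0.959, -0.001, 0.284]
contact_force: [0.3, 0.8, 0.7]
finger_gap: 1.001
```

```bash
python3 - <<'E'
from h import *
u=np.array([-.5446,.0015,.8387]); mid=np.array([.5333,-.2446,.0903])
Rt=frame(-u,[0,1,0])
for i in range(3): print(rel(mid+.11*u,Rt),rel(mid+.0112*u,Rt)); p=shot("wrist","w2")
shot("scene","s2")
E
```

```text
(array([ 0.1229, -0.12  ,  0.0324]), array([0.0006, 0.0005, 0.0022])) (array([ 0.128 , -0.1259,  9.9125]), array([0.0006, 0.0005, 0.0022]))
(array([ 0.1561, -0.1231,  0.0673]), array([0.    , 0.0012, 0.0029])) (array([ 0.1683, -0.1235,  9.9474]), array([0.    , 0.0012, 0.0029]))
(array([ 0.1675, -0.1124,  0.0854]), array([-0.0004,  0.0016,  0.0031])) (array([ 0.183 , -0.1085,  9.9654]), array([-0.0004,  0.0016,  0.0031]))
```

View pics/w2.png

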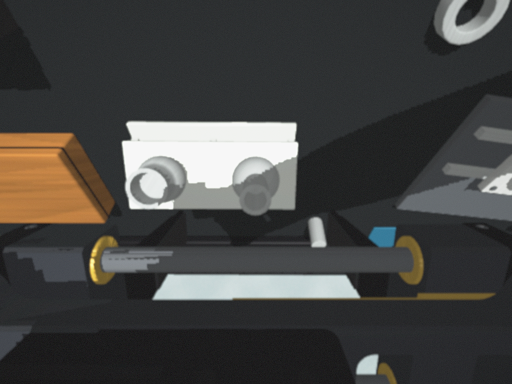

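View pics/s2.png

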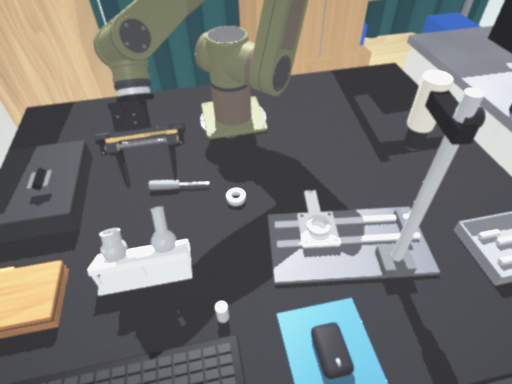

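```bash
python3 - <<'E'
from fit import *
p=shot("scene"); P,Q=pose(); print(P,proj(p,P), proj(p,P+Q.apply([0,.05,0])),proj(p,P+Q.apply([0,-.05,0])),proj(p,P-Q.apply([0,0,.078])))
p=shot("wrist"); w=cloud(p)
u0=np.array([-.5446,.0015,.8387]); c0=np.array([.5333,-.2446,.0903])-.026*u0
d=w-c0; s=d@u0; r=np.linalg.norm(d-s[...,None]*u0,axis=-1)
mm=(sdf((s,r),.013,.08)<.010)&(s>-.012)
for fr in (True,False):
    C,U,e=fit(w[mm],c0,u0,.013,.08,fr); print(mm.sum(),"bulb",C,"mid",C+.026*U,U,e)
print("proj neck",proj(p,c0+.08*u0))
E
```

```text
[ 0.4742 -0.2439  0.1841] [151.7346 183.2979] [174.6915 179.7869] [128.3816 186.8694] [144.6923 148.0898]
2108 bulb [ 0.5478 -0.2442  0.0691] mid [ 0.5331 -0.2441  0.0906] [-0.5643  0.0021  0.8256] 0.001217116288568671
2108 bulb [ 0.5475 -0.2442  0.0687] mid [ 0.5333 -0.2441  0.0905] [-0.5446  0.0015  0.8387] 0.0012908208293272536
proj neck [255.2928 199.006 ]
```

play_rows(steps=[0.16,-0.07,2.5,0,0,0,0,0.16,-0.07,5,0,0,0,0,0.16,-0.07,7,0,0,0,0,0.16,-0.07,8.5,0,0,0,0,0.16,-0.07,9.4,0,0,0,0,0.16,-0.07,9.9,0,0,0,0,0.16,-0.07,9.9,0,0,0,0])

```text
t: 5.2
position: [0.5264, -0.2457, 0.0991]
tool_rot: [0.0, 0.959, -0.001, 0.284]
contact_force: [-0.5, 0.0, 0.2]
finger_gap: 1.0
```

```bash
python3 - <<'E'
from h import *
u=np.array([-.5446,.0015,.8387]); mid=np.array([.5333,-.2443,.0904])
Rt=frame(-u,[0,1,0])
p=shot("wrist","w3")
for i in range(3): print(rel(mid+.0112*u,Rt)); shot("wrist")
E
```

```text
(array([-0.0744,  0.1657,  0.0224]), array([-0.001 ,  0.0003,  0.0003]))
(array([-0.0464,  0.1909,  0.0522]), array([-0.0015,  0.0009,  0.0003]))
(array([-0.0376,  0.2033,  0.0638]), array([-0.0018,  0.0011,  0.0003]))
```

View pics/w3.png

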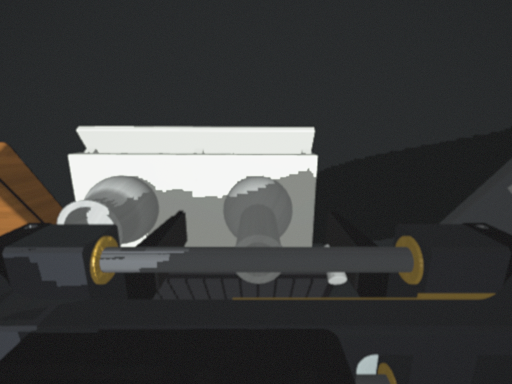

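play_rows(steps=[-0.04,0.15,0.04,0,0,0,0,-0.04,0.15,0.04,0,0,0,0.5,-0.04,0.15,0.04,0,0,0,0.7,-0.04,0.15,0.04,0,0,0,0.8,-0.04,0.15,0.04,0,0,0,1,-0.04,0.15,0.04,0,0,0,1,-0.04,0.15,0.04,0,0,0,1,-0.04,0.15,0.04,0,0,0,1,-0.04,0.15,0.04,0,0,0,1,-0.04,0.15,0.04,0,0,0,1], squeeze=35)

```text
t: 6.4
position: [0.5269, -0.2444, 0.099]
tool_rot: [0.0, 0.959, -0.001, 0.284]
contact_force: [0.3, -0.1, 0.2]
finger_gap: 0.3
```

```bash
python3 - <<'E'
from fit import *
for i in range(3): s=monitor.state(); print(s["finger_gap"]*95,s["contact_force"],s["moment"],s["position"]); p=shot("wrist")
cv2.imwrite("pics/w4.png",p["img"])
p=shot("scene","s4"); w=cloud(p)
P,Q=pose(); u0=-Q.apply([0,0,1.]); 
c0=P+u0*(-.0112-.026)
d=w-c0; s=d@u0; r=np.linalg.norm(d-s[...,None]*u0,axis=-1)
mm=(sdf((s,r),.013,.08)<.008)&(s>-.012)&(s<.025)
C,U,e=fit(w[mm],c0,u0,.013,.08,False); print(mm.sum(),C,c0,e)
E
```

```text
28.536446697186083 [ 0.2831 -0.0592  0.2235] [0.0398 0.3265 0.0164] [ 0.5269 -0.2444  0.099 ]
25.157748541165944 [-0.0361 -0.2941  0.2815] [0.0578 0.4791 0.044 ] [ 0.5269 -0.2445  0.0991]
25.33802386921185 [-0.2195 -0.8535  0.6938] [-0.0234  0.3545 -0.0441] [ 0.5269 -0.2445  0.0991]
398 [ 0.5476 -0.244   0.0685] [ 0.5471 -0.2446  0.0679] 0.001005216310440832
```

play_rows(steps=[0,0,0,0,0,0,1,0,0,0,0,0,0,1,0,0,-0.4,0,0,0,1,0,0,-1.2,0,0,0,1,0,0,-2.4,0,0,0,1,0,0,-4,0,0,0,1,0,0,-6,0,0,0,1,0,0,-8,0,0,0,1,0,0,-9.5,0,0,0,1,0,0,-10,0,0,0,1,0,0,-10,0,0,0,1])

```text
t: 7.7
position: [0.4723, -0.2446, 0.1842]
tool_rot: [0.0, 0.959, -0.002, 0.285]
contact_force: [0.5, -0.6, -3.2]
finger_gap: 0.263
```

```bash
python3 - <<'E'
from fit import *
s=monitor.state(); print(s["finger_gap"]*95,s["contact_force"],s["moment"],s["position"])
P,Q=pose(); u0=-Q.apply([0,0,1.]); c0=P+u0*(-.0112-.026)
for n in ["scene","wrist"]:
    p=shot(n,n+"5"); w=cloud(p)
    d=w-c0; s=d@u0; r=np.linalg.norm(d-s[...,None]*u0,axis=-1)
    mm=(sdf((s,r),.013,.08)<.008)&(s<.025)
    C,U,e=fit(w[mm],c0,u0,.013,.08,True); print(mm.sum(),C,c0,U,u0,e)
E
```

```text
25.02355936902663 [ 0.5164 -0.6269 -3.2214] [0.0601 0.6554 0.0185] [ 0.4723 -0.2446  0.1842]
490 [ 0.4931 -0.2442  0.1536] [ 0.4926 -0.2448  0.1531] [-0.5204 -0.8476  0.1038] [-0.5458  0.0042  0.8379] 0.0009523178621336728
1924 [ 0.4931 -0.2439  0.1532] [ 0.4926 -0.2448  0.1531] [-0.5482  0.0001  0.8364] [-0.5458  0.0042  0.8379] 0.0004484190041506742
```

```bash
cat > ring.py <<'E'
from h import *
from scipy.optimize import minimize
def ringfit(p,c0=(.562,.1245),z=.05):
    """edge-based: fit projected outer circle(r29,z) gradient + depth annulus"""
    w=cloud(p); m=(np.linalg.norm(w[...,:2]-c0,axis=-1)<.045)&(abs(w[...,2]-z)<.0035)
    q=w[m][:,:2]
    def f(c):
        r=np.linalg.norm(q-c,axis=1); return np.sum(np.clip(np.maximum(r-.029,.020-r),0,.004)**1)
    best=None
    for dx in np.arange(-4,4.1,.5):
        for dy in np.arange(-4,4.1,.5):
            c=np.array(c0)+[dx/1e3,dy/1e3]; v=f(c)
            if best is None or v<best[0]: best=(v,c)
    o=minimize(f,best[1],method="Nelder-Mead",options=dict(xatol=1e-5,fatol=1e-9))
    return o.x,o.fun/len(q),len(q)
E
python3 - <<'E'
from ring import *
for n in ["scene","top"]:
    p=shot(n); print(n,ringfit(p))
    im=cv2.resize(p["img"],None,fx=1,fy=1); c=proj(p,[.562,.1245,.05]); x,y=map(int,c)
    cv2.imwrite(f"pics/ring_{n}.png",cv2.resize(p["img"][y-40:y+40,x-50:x+50],None,fx=6,fy=6,interpolation=cv2.INTER_CUBIC)); print(c)
E
```

```text
scene (array([0.5631, 0.1252]), np.float64(1.76911763359587e-05), 207)
[318.3094 223.1974]
top (array([0.5604, 0.1238]), np.float64(0.0), 117)
[210.3673 191.7758]
```

```bash
python3 - <<'E'
from h import *
Rt=frame([0,0,-1],[.1495,.989,0]); t=np.array([.5616,.1245,.175])
d,r=rel(t,Rt); print(d,r)
N=18
a=[]
for i in range(1,N+1):
    s=i/N; s=s*s*(3-2*s); a+= [round(float(x),1) for x in d*s]+[round(float(x),3) for x in r*s]+[1]
print(a)
E
```

```text
[-7.1254 36.831   5.3881] [0.0422 0.5734 0.1451]
[-0.1, 0.3, 0.0, 0.0, 0.005, 0.001, 1, -0.2, 1.3, 0.2, 0.001, 0.02, 0.005, 1, -0.5, 2.7, 0.4, 0.003, 0.042, 0.011, 1, -0.9, 4.6, 0.7, 0.005, 0.072, 0.018, 1, -1.3, 6.9, 1.0, 0.008, 0.108, 0.027, 1, -1.8, 9.5, 1.4, 0.011, 0.149, 0.038, 1, -2.4, 12.4, 1.8, 0.014, 0.193, 0.049, 1, -3.0, 15.4, 2.2, 0.018, 0.239, 0.061, 1, -3.6, 18.4, 2.7, 0.021, 0.287, 0.073, 1, -4.2, 21.5, 3.1, 0.025, 0.334, 0.085, 1, -4.7, 24.5, 3.6, 0.028, 0.381, 0.096, 1, -5.3, 27.3, 4.0, 0.031, 0.425, 0.107, 1, -5.8, 29.9, 4.4, 0.034, 0.465, 0.118, 1, -6.2, 32.2, 4.7, 0.037, 0.501, 0.127, 1, -6.6, 34.1, 5.0, 0.039, 0.531, 0.134, 1, -6.9, 35.6, 5.2, 0.041, 0.554, 0.14, 1, -7.1, 36.5, 5.3, 0.042, 0.568, 0.144, 1, -7.1, 36.8, 5.4, 0.042, 0.573, 0.145, 1]
```

play_rows(steps=[-0.1,0.5,0.1,0,0.01,0,1,-0.3,1.5,0.2,0,0.02,0.01,1,-0.6,3,0.4,0,0.05,0.01,1,-1,5,0.7,0.01,0.08,0.02,1,-1.4,7,1,0.01,0.11,0.03,1,-1.8,9.5,1.4,0.01,0.15,0.04,1,-2.4,12.5,1.8,0.015,0.2,0.05,1,-3,15.5,2.2,0.02,0.24,0.06,1,-3.6,18.5,2.7,0.02,0.29,0.075,1,-4.2,21.5,3.1,0.025,0.335,0.085,1,-4.7,24.5,3.6,0.03,0.38,0.095,1,-5.3,27.3,4,0.03,0.425,0.11,1,-5.8,30,4.4,0.035,0.465,0.12,1,-6.2,32.2,4.7,0.04,0.5,0.13,1,-6.6,34.1,5,0.04,0.53,0.135,1,-6.9,35.6,5.2,0.04,0.555,0.14,1,-7.1,36.5,5.3,0.042,0.57,0.145,1,-7.1,36.8,5.4,0.042,0.573,0.145,1,-7.1,36.8,5.4,0.042,0.573,0.145,1,-7.1,36.8,5.4,0.042,0.573,0.145,1])

```text
t: 9.9
position: [0.5615, 0.1232, 0.1753]
tool_rot: [0.075, 0.997, -0.001, 0.001]
contact_force: [-0.1, -0.2, -2.6]
finger_gap: 0.268
```

```bash
python3 - <<'E'
from fit import *
from ring import ringfit
s=monitor.state(); print(s["finger_gap"]*95,s["contact_force"],s["position"],s["t"],s["joint_positions"])
P,Q=pose(); u0=-Q.apply([0,0,1.]); c0=P+u0*(-.0367); print("u0",u0,"c0",c0)
for n in ["scene","wrist","top"]:
    p=shot(n,n+"6"); w=cloud(p)
    d=w-c0; s=d@u0; r=np.linalg.norm(d-s[...,None]*u0,axis=-1)
    mm=(sdf((s,r),.013,.08)<.008)&(s<.025); print(n,mm.sum())
    if mm.sum()>50:
        for fr in (0,1):
            C,U,e=fit(w[mm],c0,u0,.013,.08,fr); print(C,U,e)
    try: print("ring",ringfit(p))
    except Exception as ex: print(ex)
E
```

```text
25.504580359788566 [-0.0904 -0.2065 -2.6116] [0.5615 0.1232 0.1753] 9.9 [ 0.1235 -0.0137  1.8609 -0.0018  1.2931 -1.2962]
u0 [-0.0016  0.0015  1.    ] c0 [0.5616 0.1232 0.1386]
scene 391
[0.5623 0.1239 0.1386] [-0.0016  0.0015  1.    ] 0.0009421828255329753
[0.5623 0.1239 0.1386] [-0.749   0.0861  0.657 ] 0.0009421828197943755
ring (array([0.5629, 0.1248]), np.float64(2.3744317777896108e-05), 210)
wrist 1860
[0.5625 0.1235 0.1391] [-0.0016  0.0015  1.    ] 0.0004424706210400044
[0.5625 0.1235 0.1391] [ 0.3548 -0.6719  0.6501] 0.0004424706235560231
ring (array([0.5622, 0.1253]), np.float64(1.3508568145506113e-06), 542)
top 3
ring (array([0.558, 0.121]), np.float64(0.0), 1)
```

```bash
python3 -c "
import cv2
a=cv2.imread('pics/scene6.png')[90:290,200:460];cv2.imwrite('pics/scene6z.png',cv2.resize(a,None,fx=3,fy=3))"
```

```text
(no output)
```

View pics/scene6z.png

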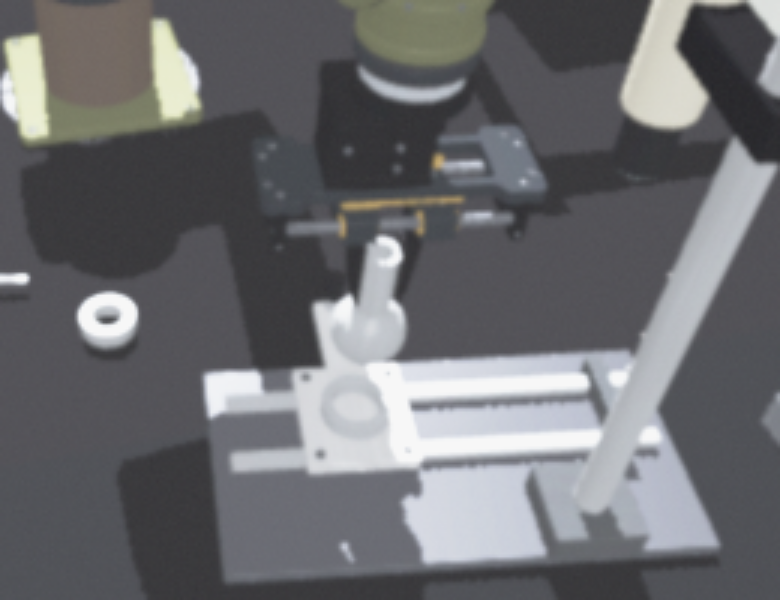

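View pics/wrist6.png

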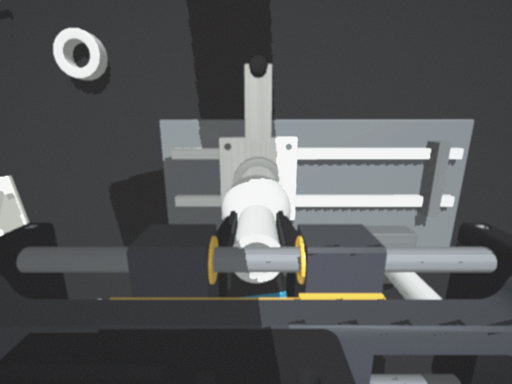

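```bash
cat > neck.py <<'E'
from fit import *
def neckfit(p,c0,u0,ydir,wid=.011):
    w=cloud(p); d=w-c0; s=d@u0; rv=d-s[...,None]*u0; r=np.linalg.norm(rv,axis=-1)
    m=((s>-.01)&(s<.025)&(sdf((s,r),.013,.08)<.006))|((s>.03)&(s<.078)&(r<.0165)&(r>.010)&(abs(rv@ydir)<wid))
    C,U,e=fit(w[m],c0,u0,.013,.08,1); return m.sum(),((s>.03)&m).sum(),C,U,e
E
python3 - <<'E'
from neck import *
P,Q=pose(); u0=-Q.apply([0,0,1.]); c0=P+u0*(-.0367); y=Q.apply([0,1.,0])
print(P)
for n in ["scene","wrist"]:
    p=shot(n); print(n,neckfit(p,c0,u0,y))
print(rel([.5618,.1246,.108],frame([0,0,-1],[.1495,.989,0])))
E
```

```text
[0.5617 0.1231 0.1757]
scene (np.int64(546), np.int64(168), array([0.5624, 0.1237, 0.1387]), array([ 0.0066, -0.001 ,  1.    ]), np.float64(0.0009534606559750389))
wrist (np.int64(2890), np.int64(1018), array([0.5626, 0.1235, 0.1393]), array([0.0002, 0.0006, 1.    ]), np.float64(0.0006420857933216599))
(array([0.033 , 0.1435, 6.7739]), array([-0.0009,  0.0024, -0.0009]))
```

play_rows(steps=[0,0.12,0.6,0,0,0,1,0,0.12,1.8,0,0,0,1,0,0.12,3.2,0,0,0,1,0,0.12,4.6,0,0,0,1,0,0.12,5.6,0,0,0,1,0,0.12,6.2,0,0,0,1,0,0.12,6.4,0,0,0,1,0,0.12,6.4,0,0,0,1,0,0.12,6.4,0,0,0,1])

```text
t: 11.05
position: [0.5627, 0.1248, 0.1123]
tool_rot: [0.075, 0.997, -0.0, 0.002]
contact_force: [0.8, 0.1, -2.9]
finger_gap: 0.266
```

```bash
python3 - <<'E'
from neck import *
from ring import ringfit
s=monitor.state(); print(s["contact_force"],s["position"],s["t"])
P,Q=pose(); u0=-Q.apply([0,0,1.]); c0=P+u0*(-.0367); y=Q.apply([0,1.,0])
for n in ["scene","wrist"]:
    p=shot(n,n+"7"); print(n,neckfit(p,c0,u0,y)); print(ringfit(p))
E
```

```text
[ 0.7717  0.1113 -2.9443] [0.5627 0.1248 0.1123] 11.05
scene (np.int64(475), np.int64(145), array([0.5633, 0.1255, 0.0756]), array([ 0.005 , -0.0048,  1.    ]), np.float64(0.0009920413033016556))
(array([0.5629, 0.1252]), np.float64(5.0934170125491125e-06), 111)
wrist (np.int64(2883), np.int64(1012), array([0.5637, 0.1252, 0.0761]), array([-0.0012,  0.0008,  1.    ]), np.float64(0.0006482637857283689))
(array([0.5605, 0.125 ]), np.float64(0.0), 505)
```

play_rows(steps=[0.05,-0.03,0.1,0,0,0,1,0.05,-0.03,0.2,0,0,0,1,0.05,-0.03,0.3,0,0,0,1,0.05,-0.03,0.4,0,0,0,1,0.05,-0.03,0.5,0,0,0,1,0.05,-0.03,0.5,0,0,0,1,0.05,-0.03,0.5,0,0,0,1])

```text
t: 11.85
position: [0.5616, 0.1246, 0.1067]
tool_rot: [0.075, 0.997, -0.0, 0.001]
contact_force: [-1.3, 0.3, -1.2]
finger_gap: 0.268
```

play_rows(steps=[0,0,0.05,0,0,0,1,0,0,0.05,0,0,0,1])

```text
t: 12.05
position: [0.5617, 0.1246, 0.1065]
tool_rot: [0.075, 0.997, -0.0, 0.001]
contact_force: [-1.4, 0.8, 1.8]
finger_gap: 0.268
```

```bash
python3 - <<'E'
from neck import *
from ring import ringfit
for i in range(3):
    s=monitor.state(); print(s["contact_force"],s["moment"],s["position"]) ; shot("wrist")
P,Q=pose(); u0=-Q.apply([0,0,1.]); c0=P+u0*(-.0367); y=Q.apply([0,1.,0]); print(u0)
for n in ["scene","wrist"]:
    p=shot(n,n+"8"); print(n,neckfit(p,c0,u0,y)); print(ringfit(p))
E
```

```text
[-1.4339  0.7798  1.8311] [ 0.083   0.4692 -0.0195] [0.5617 0.1246 0.1065]
[-1.2128  0.0472  0.82  ] [ 0.0619  0.4102 -0.0118] [0.5617 0.1246 0.1066]
[-1.9712  0.153   2.2758] [0.0327 0.4582 0.072 ] [0.5617 0.1246 0.1065]
[-0.0021  0.0011  1.    ]
scene (np.int64(473), np.int64(144), array([0.5622, 0.1252, 0.07  ]), array([ 0.0153, -0.0038,  0.9999]), np.float64(0.000992557545249689))
(array([0.5629, 0.1252]), np.float64(2.671204833191987e-05), 97)
wrist (np.int64(2910), np.int64(1018), array([0.5625, 0.125 , 0.0701]), array([0.0017, 0.001 , 1.    ]), np.float64(0.0006377958827801694))
(array([0.558, 0.125]), np.float64(0.0), 371)
```

play_rows(steps=[0.05,0,0,0,0,0,1,0.05,0,0,0,0,0,1])

```text
t: 12.5
position: [0.5616, 0.1246, 0.1065]
tool_rot: [0.075, 0.997, -0.0, 0.002]
contact_force: [-0.7, 0.4, 2.8]
finger_gap: 0.273
```

```bash
python3 - <<'E'
from h import *
for i in range(5):
    s=monitor.state(); print(s["contact_force"],s["moment"],s["position"]) ; shot("wrist")
E
```

```text
[-0.7102  0.3767  2.8289] [-0.0098  0.2201 -0.0012] [0.5616 0.1246 0.1065]
[-1.6866  0.3987  2.5265] [-0.0083  0.1977 -0.0153] [0.5615 0.1247 0.1065]
[-1.5448  0.6151  2.8049] [ 0.0318  0.2296 -0.0039] [0.5615 0.1247 0.1065]
[-0.0367  0.245   1.9352] [ 0.004   0.175  -0.0024] [0.5615 0.1246 0.1064]
[-0.7497  1.0571  2.3095] [0.0472 0.1893 0.0296] [0.5615 0.1247 0.1064]
```

play_rows(steps=[0.03,0,0,0,0,0,1,0.03,0,0,0,0,0,1,0.03,0,0,0,0,0,1], squeeze=5)

```text
t: 13.05
position: [0.5612, 0.1247, 0.1063]
tool_rot: [0.075, 0.997, -0.0, 0.001]
contact_force: [-0.5, 0.7, 2.2]
finger_gap: 0.272
```

play_rows(steps=[0,0,0,0,0,0,0.7,0,0,0,0,0,0,0.66,0,0,0,0,0,0,0.6,0,0,0,0,0,0,0.5,0,0,0,0,0,0,0.5])

```text
t: 13.55
position: [0.5607, 0.1247, 0.1059]
tool_rot: [0.075, 0.997, -0.001, 0.001]
contact_force: [-0.1, -0.6, -1.0]
finger_gap: 0.485
```

```bash
python3 - <<'E'
from neck import *
from ring import ringfit
s=monitor.state(); print(s["contact_force"],s["moment"],s["position"],s["finger_gap"],s["t"])
P,Q=pose(); u0=-Q.apply([0,0,1.]); c0=P+u0*(-.0367); y=Q.apply([0,1.,0]); print(u0,c0)
for n in ["scene","wrist"]:
    p=shot(n,n+"9"); print(n,neckfit(p,c0,u0,y)); print(ringfit(p))
E
```

```text
[-0.1133 -0.6322 -0.9512] [-0.0088 -0.0095  0.0003] [0.5607 0.1247 0.1059] 0.4849492379643685 13.55
[-0.0015  0.0012  1.    ] [0.5607 0.1246 0.0692]
scene (np.int64(482), np.int64(155), array([0.5617, 0.1256, 0.0694]), array([-0.0026,  0.0048,  1.    ]), np.float64(0.0010574601787097218))
(array([0.5627, 0.1252]), np.float64(9.134289148581966e-06), 104)
wrist (np.int64(3282), np.int64(983), array([0.562 , 0.1252, 0.0699]), array([-0.0131,  0.0087,  0.9999]), np.float64(0.000636952500157565))
(array([0.558, 0.125]), np.float64(0.0), 329)
```

play_rows(steps=[0,0,-0.2,0,0,0,0.3,0,0,-0.5,0,0,0,0.2,0,0,-1.5,0,0,0,0.2,0,0,-3,0,0,0,0.2,0,0,-5,0,0,0,0.2,0,0,-7,0,0,0,0.2,0,0,-9,0,0,0,0.2,0,0,-10,0,0,0,0.2,0,0,-10,0,0,0,0.2])

```text
t: 14.55
position: [0.562, 0.125, 0.2092]
tool_rot: [0.075, 0.997, -0.0, 0.003]
contact_force: [-0.1, -0.7, 0.5]
finger_gap: 0.802
```

```bash
cat > stand.py <<'E'
from neck import *
def stand(p,c0,u0=np.array([0,0,1.])):
    w=cloud(p); d=w-c0; s=d@u0; r=np.linalg.norm(d-s[...,None]*u0,axis=-1)
    m=(s>-.012)&(s<.085)&(sdf((s,r),.013,.08)<.006)
    C,U,e=fit(w[m],c0,u0,.013,.08,1); return m.sum(),C,U,e
E
python3 - <<'E'
from stand import *
from ring import ringfit
s=monitor.state(); print(s["contact_force"],s["position"],s["finger_gap"],s["t"])
for n in ["scene","wrist"]:
    p=shot(n,n+"10"); print(n,stand(p,np.array([.562,.1252,.0696]))); print(ringfit(p))
Rt=frame([0,0,-1],[.1495,.989,0])
print(rel([.4435,.1425,.206],Rt))
w=cloud(p); m=(np.linalg.norm(w[...,:2]-[.4435,.1425],axis=-1)<.02)&(abs(w[...,2]-.074)<.004); print("handle",m.sum(),w[m].mean(0),w[m].min(0),w[m].max(0))
print(mark_of("handle",p)[:1])
E
```

```text
[-0.0672 -0.7114  0.4522] [0.562  0.125  0.2092] 0.8021856688255441 14.55
scene (np.int64(617), array([0.5618, 0.1254, 0.0696]), array([0.0036, 0.0055, 1.    ]), np.float64(0.001130810834826176))
(array([0.563 , 0.1252]), np.float64(1.0089906678044068e-05), 100)
wrist (np.int64(2071), array([0.562 , 0.1254, 0.0701]), array([-0.0388,  0.0123,  0.9992]), np.float64(0.001301689419538125))
(array([0.558, 0.125]), np.float64(0.0), 131)
(array([11.833 ,  0.0023, -0.025 ]), array([-0.0009,  0.002 , -0.0002]))
handle 240 [0.4437 0.1432 0.0747] [0.4346 0.1345 0.0713] [0.4523 0.1517 0.077 ]
[{'xyz': [0.4427, 0.1472, 0.0669], 'conf': 0.86}]
```

```bash
python3 -c "
import cv2
a=cv2.imread('pics/scene10.png')[90:290,200:460];cv2.imwrite('pics/scene10z.png',cv2.resize(a,None,fx=3,fy=3))"
```

```text
(no output)
```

View pics/scene10z.png

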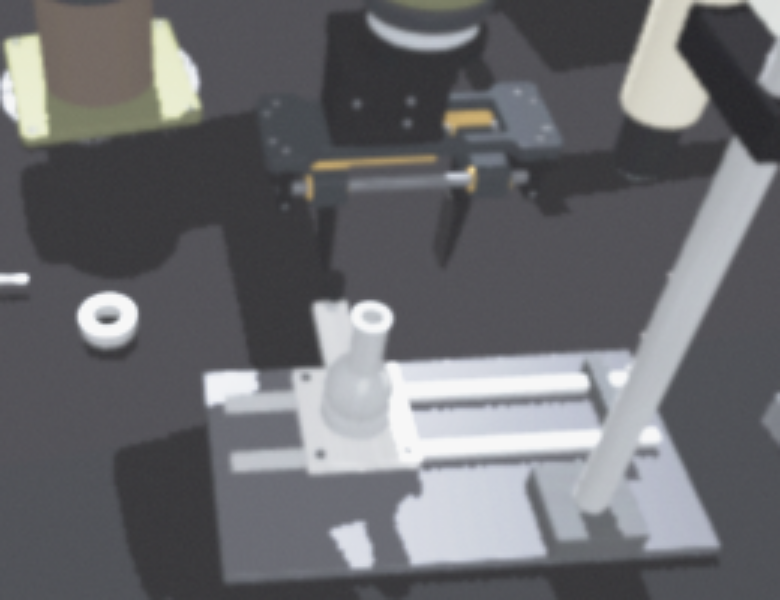

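View pics/wrist10.png

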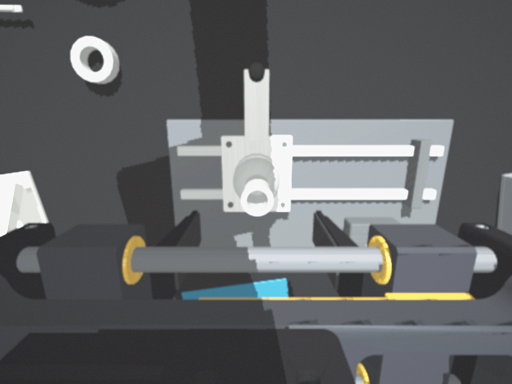

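```bash
cat > rim.py <<'E'
from h import *
def rim(p,c,up):
    """ellipse of rim outer edge in image: fit circle r13 at z=up through depth pts"""
    w=cloud(p); m=(np.linalg.norm(w[...,:2]-c,axis=-1)<.02)&(abs(w[...,2]-up)<.004)
    q=w[m]; (x,y),r=cv2.minEnclosingCircle((q[:,:2]*1e4).astype(np.float32))
    A=np.c_[q[:,:2],np.ones(len(q))]; k=np.linalg.lstsq(A,q[:,2],rcond=None)[0]
    return len(q),np.array([x,y])/1e4,r/1e4,q.mean(0),"slope",k[:2]
E
python3 - <<'E'
from rim import *
for n in ["scene","wrist"]:
    p=shot(n); print(n,rim(p,[.562,.1252],.1496))
    g=proj(p,np.array([[.562,.1252,.1496],[.562,.1252,.0696]])); print(g)
    x,y=g[0].astype(int); a=p["img"][y-25:y+25,x-25:x+25]; cv2.imwrite(f"pics/rim_{n}.png",cv2.resize(a,None,fx=8,fy=8,interpolation=0)); print(x-25,y-25)
E
```

```text
scene (68, array([0.5614, 0.1256]), 0.014747451782226563, array([0.562 , 0.1258, 0.149 ]), 'slope', array([-0.0075,  0.0044]))
[[323.3761 195.2911]
 [319.4628 218.0379]]
298 170
wrist (453, array([0.5613, 0.1262]), 0.014336624145507813, array([0.5613, 0.126 , 0.1499]), 'slope', array([-0.0076, -0.0093]))
[[256.7559 204.0092]
 [256.6904 183.3192]]
231 179
```

play_rows(steps=[2,0,0,0,0,0,0.2,5,0,0,0,0,0,0.2,8.5,0,0,0,0,0,0.2,11,0,2,0,0,0,0.2,11.9,0,5,0,0,0,0.2,11.9,0,8,0,0,0,0.2,11.9,0,11,0,0,0,0.2,11.9,0,12,0,0,0,0.2,11.9,0,12,0,0,0,0.2])

```text
t: 15.7
position: [0.4415, 0.1421, 0.0837]
tool_rot: [0.075, 0.997, -0.001, -0.001]
contact_force: [-0.3, 0.5, 0.4]
finger_gap: 0.798
```

```bash
python3 - <<'E'
from stand import *
from rim import rim
s=monitor.state(); print(s["contact_force"],s["position"],s["finger_gap"],s["t"])
p=shot("wrist","w11")
Rt=frame([0,0,-1],[.1495,.989,0])
print(rel([.4434,.1428,.048],Rt))
w=cloud(p); m=(np.linalg.norm(w[...,:2]-[.4435,.1425],axis=-1)<.016)&(abs(w[...,2]-.074)<.004); print("handle",m.sum(),w[m].mean(0),w[m].min(0),w[m].max(0))
for n in ["scene","top"]:
    p=shot(n,n+"11"); print(n,stand(p,np.array([.562,.1252,.0696])),rim(p,[.562,.1252],.1496))
    print(mark_of("lens",p)[:1])
E
```

```text
[-0.3196  0.4843  0.4403] [0.4415 0.1421 0.0837] 0.7978266688999465 15.7
(array([-0.0394,  0.0565,  3.7488]), array([-0.0015,  0.0006, -0.0002]))
handle 469 [0.4422 0.1433 0.0746] [0.4341 0.1347 0.0702] [0.4514 0.1521 0.0762]
scene (np.int64(619), array([0.5616, 0.1254, 0.0696]), array([0.0057, 0.0028, 1.    ]), np.float64(0.0011752186944123002)) (72, array([0.5619, 0.1277]), 0.015184963989257812, array([0.5617, 0.1263, 0.1491]), 'slope', array([0.0218, 0.0051]))
[{'xyz': [0.5838, 0.2872, 0.2816], 'conf': 0.65}]
top (np.int64(251), array([0.5611, 0.1238, 0.0687]), array([-0.0269, -0.0122,  0.9996]), np.float64(0.002109727921013055)) (28, array([0.5601, 0.1247]), 0.013397918701171876, array([0.5594, 0.1248, 0.149 ]), 'slope', array([ 0.033 , -0.0224]))
[{'xyz': [0.5862, 0.2831, 0.2815], 'conf': 0.69}]
```

View pics/w11.png

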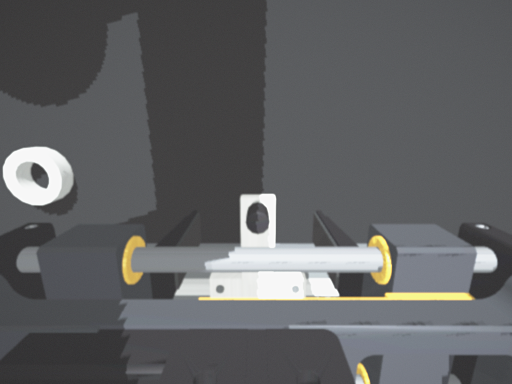

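play_rows(steps=[-0.05,0.05,1,0,0,0,0.2,-0.05,0.05,2.2,0,0,0,0.3,-0.05,0.05,3.2,0,0,0,0.5,-0.05,0.05,3.7,0,0,0,0.6,-0.05,0.05,3.7,0,0,0,0.7,-0.05,0.05,3.7,0,0,0,0.75,-0.05,0.05,3.7,0,0,0,0.78,-0.05,0.05,3.7,0,0,0,0.81,-0.05,0.05,3.7,0,0,0,0.9,-0.05,0.05,3.7,0,0,0,0.9], squeeze=10)

```text
t: 16.95
position: [0.4442, 0.1428, 0.0492]
tool_rot: [0.075, 0.997, -0.001, 0.001]
contact_force: [-1.0, -1.1, 1.0]
finger_gap: 0.186
```

```bash
python3 - <<'E'
from stand import *
s=monitor.state(); print(s["contact_force"],s["position"],s["finger_gap"]*95,s["t"])
p=shot("wrist","w12"); p=shot("scene","s12"); print(stand(p,np.array([.562,.1252,.0696])))
# direction of rails from depth: plate rect
w=cloud(p); m=(w[...,2]>.004)&(w[...,2]<.02)&(abs(w[...,0]-.58)<.15)&(w[...,1]>0)&(w[...,1]<.5); print(cv2.minAreaRect((w[m][:,:2]*1000).astype(np.float32)))
E
```

```text
[-1.0377 -1.1271  0.9868] [0.4442 0.1428 0.0492] 17.674946651875665 16.95
(np.int64(617), array([0.5618, 0.1258, 0.0697]), array([0.0008, 0.0034, 1.    ]), np.float64(0.001148984101844696))
((577.577392578125, 254.750244140625), (505.39984130859375, 290.2767639160156), 86.61510467529297)
```

play_rows(steps=[0,0.1,0,0,0,0,0.9,0,0.25,0,0,0,0,0.9,0,0.45,0,0,0,0,0.9,0,0.7,0,0,0,0,0.9,0,1,0,0,0,0,0.9,0,1.4,0,0,0,0,0.9,0,1.9,0,0,0,0,0.9,0,2.4,0,0,0,0,0.9,0,2.9,0,0,0,0,0.9,0,3.4,0,0,0,0,0.9,0,3.9,0,0,0,0,0.9,0,4.4,0,0,0,0,0.9,0,4.8,0,0,0,0,0.9,0,5.15,0,0,0,0,0.9,0,5.4,0,0,0,0,0.9,0,5.6,0,0,0,0,0.9,0,5.75,0,0,0,0,0.9,0,5.85,0,0,0,0,0.9,0,5.9,0,0,0,0,0.9])

```text
t: 18.95
position: [0.453, 0.2016, 0.0492]
tool_rot: [0.075, 0.997, -0.0, 0.001]
contact_force: [-0.8, -2.4, 5.2]
finger_gap: 0.188
```

```bash
python3 - <<'E'
from stand import *
for i in range(3):
    s=monitor.state(); print(s["contact_force"],s["position"],s["finger_gap"]*95,s["t"]); p=shot("scene","s13")
d=s["position"][:2]-[.4442,.1428]; print(d, np.degrees(np.arctan2(d[0],d[1])))
C,U=stand(p,np.array([.562,.1252,.0696])+[d[0],d[1],0])[1:3]; print(C,U); h=s["position"]-C; print(h,np.degrees(np.arctan2(h[1],-h[0])))
E
```

```text
[-0.7527 -2.388   5.2225] [0.453  0.2016 0.0492] 17.83886687479121 18.95
[-0.8795 -1.3504  5.1208] [0.4531 0.2017 0.0492] 17.56830103344438 19.0
[ 0.1536 -1.381   5.4679] [0.4531 0.2017 0.0492] 17.60377619347158 19.05
[0.0089 0.0589] 8.580423574812668
[0.5706 0.1847 0.0696] [0.005  0.0033 1.    ]
[-0.1175  0.017  -0.0204] 8.235688682557944
```

play_rows(steps=[0,0.1,0,0,0,0,0.9,0,0.25,-0.02,0,0,0,0.9,0,0.45,-0.03,0,0,0,0.9,0,0.75,-0.04,0,0,0,0.9,0,1.15,-0.04,0,0,0,0.9,0,1.6,-0.04,0,0,0,0.9,0,2.1,-0.04,0,0,0,0.9,0,2.7,-0.04,0,0,0,0.9,0,3.3,-0.04,0,0,0,0.9,0,3.9,-0.04,0,0,0,0.9,0,4.5,-0.04,0,0,0,0.9,0,5.1,-0.04,0,0,0,0.9,0,5.6,-0.04,0,0,0,0.9,0,6.1,-0.04,0,0,0,0.9,0,6.5,-0.04,0,0,0,0.9,0,6.85,-0.04,0,0,0,0.9,0,7.15,-0.04,0,0,0,0.9,0,7.35,-0.04,0,0,0,0.9,0,7.5,-0.04,0,0,0,0.9,0,7.6,-0.04,0,0,0,0.9])

```text
t: 21.1
position: [0.4643, 0.2764, 0.0492]
tool_rot: [0.075, 0.997, -0.0, 0.001]
contact_force: [4.4, -2.0, 2.5]
finger_gap: 0.188
```

```bash
python3 - <<'E'
from stand import *
s=monitor.state(); print(s["contact_force"],s["position"],s["finger_gap"]*95,s["t"]); p=shot("scene","s14")
C,U=stand(p,np.array([.5706,.1847,.0696])+[s["position"][0]-.4531,s["position"][1]-.2017,0])[1:3]; print(C,U)
L=mark_of("lens",p)[:1]; print(L); print((np.array(L[0]["xyz"])-C)[:2]@np.array([[.1495,.989],[.989,-.1495]]).T if L else 0)
E
```

```text
[ 4.3619 -1.9854  2.5261] [0.4643 0.2764 0.0492] 17.848728244240682 21.1
[0.582  0.2595 0.0696] [-0.0004  0.0021  1.    ]
[{'xyz': [0.5859, 0.2838, 0.2818], 'conf': 0.76}]
[0.0246 0.0002]
```

View pics/s14.png

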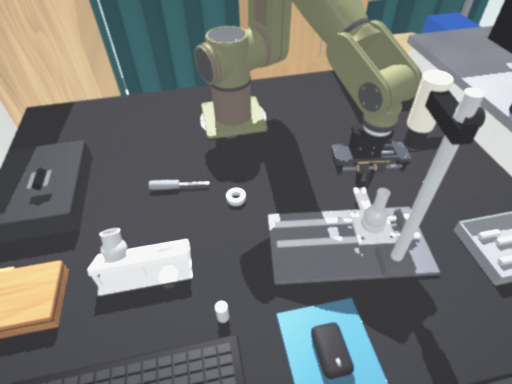

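play_rows(steps=[0,0.1,0,0,0,0,0.9,-0.03,0.25,0,0,0,0,0.9,-0.05,0.5,0,0,0,0,0.9,-0.05,0.8,0,0,0,0,0.9,-0.05,1.1,0,0,0,0,0.9,-0.05,1.35,0,0,0,0,0.9,-0.05,1.6,0,0,0,0,0.9,-0.05,1.75,0,0,0,0,0.9,-0.05,1.85,0,0,0,0,0.9,-0.05,1.95,0,0,0,0,0.9])

```text
t: 22.2
position: [0.4672, 0.2957, 0.0492]
tool_rot: [0.075, 0.997, -0.001, 0.001]
contact_force: [2.3, -2.8, 5.2]
finger_gap: 0.186
```

play_rows(steps=[0,0.05,0,0,0,0,0.9,0,0.1,0,0,0,0,0.9,0,0.15,0,0,0,0,0.9,0,0.2,0,0,0,0,0.9])

```text
t: 22.6
position: [0.4675, 0.2977, 0.0492]
tool_rot: [0.075, 0.997, -0.001, 0.001]
contact_force: [1.9, -2.2, 4.1]
finger_gap: 0.184
```

play_rows(steps=[0,0.05,0,0,0,0,0.9,0,0.1,0,0,0,0,0.9,0,0.15,0,0,0,0,0.9,0,0.2,0,0,0,0,0.9])

```text
t: 23.0
position: [0.4678, 0.2996, 0.0492]
tool_rot: [0.075, 0.997, -0.001, 0.001]
contact_force: [1.3, -3.0, 5.6]
finger_gap: 0.185
```

play_rows(steps=[0,0.05,0,0,0,0,0.9,0,0.1,0,0,0,0,0.9,0,0.15,0,0,0,0,0.9])

```text
t: 23.3
position: [0.468, 0.3011, 0.0492]
tool_rot: [0.075, 0.997, -0.001, 0.001]
contact_force: [1.3, -2.4, 5.5]
finger_gap: 0.186
```

play_rows(steps=[0,0.05,0,0,0,0,0.9,0,0.1,0,0,0,0,0.9,0,0.15,0,0,0,0,0.9])

```text
t: 23.6
position: [0.468, 0.3013, 0.0492]
tool_rot: [0.075, 0.997, -0.002, 0.0]
contact_force: [2.0, -8.1, 8.2]
finger_gap: 0.191
```

play_rows(steps=[0,0.05,0,0,0,0,0.9,0,0.1,0,0,0,0,0.9])

```text
t: 23.8
position: [0.468, 0.3013, 0.0491]
tool_rot: [0.075, 0.997, -0.003, -0.0]
contact_force: [0.2, -11.5, 10.0]
finger_gap: 0.183
```

play_rows(steps=[0,0,0,0,0,0,0.75,0,0,0,0,0,0,0.65,0,0,0,0,0,0,0.5,0,0,0,0,0,0,0.4,0,0,0,0,0,0,0.4])

```text
t: 24.3
position: [0.4681, 0.3035, 0.0486]
tool_rot: [0.075, 0.997, -0.001, 0.0]
contact_force: [0.2, 0.9, 0.4]
finger_gap: 0.528
```

```bash
python3 - <<'E'
from stand import *
s=monitor.state(); print(s["contact_force"],s["position"],s["finger_gap"]*95,s["t"])
p=shot("wrist","w15"); w=cloud(p); m=(np.linalg.norm(w[...,:2]-[.468,.3013],axis=-1)<.02)&(abs(w[...,2]-.074)<.004); print("handle",m.sum(),w[m].mean(0),w[m].min(0),w[m].max(0)) if m.any() else 0
p=shot("scene","s15"); print(stand(p,np.array([.5857,.2844,.0696])))
E
```

```text
[0.1665 0.8995 0.3874] [0.4681 0.3035 0.0486] 50.12534599954811 24.3
handle 551 [0.4642 0.3025 0.0744] [0.4579 0.2934 0.07  ] [0.4716 0.3106 0.0764]
(np.int64(652), array([0.5857, 0.2844, 0.0695]), array([-0.0022,  0.0026,  1.    ]), np.float64(0.0011965665057895065))
```

View pics/w15.png

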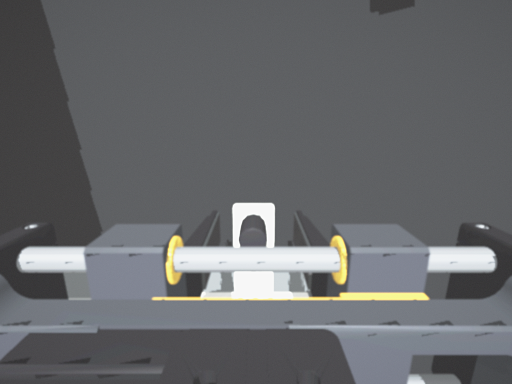

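play_rows(steps=[0,0,-0.5,0,0,0,0.4,0,0,-1.5,0,0,0,0.4,0,0,-3,0,0,0,0.4,0,0,-5,0,0,0,0.4,2,0,-7,0,0,0,0.4,5,0,-9,0,0,0,0.4,9,0,-10,0,0,0,0.4,12,0,-10,0,0,0,0.4,12,0,-10,0,0,0,0.4,12,0,-10,0,0,0,0.4])

```text
t: 25.4
position: [0.3502, 0.3219, 0.1503]
tool_rot: [0.074, 0.997, 0.0, 0.002]
contact_force: [-0.3, 0.6, -0.4]
finger_gap: 0.601
```

```bash
python3 - <<'E'
from stand import *
from rim import rim
s=monitor.state(); print(s["contact_force"],s["position"],s["t"],s["joint_velocities"])
p=shot("scene","s16"); print(stand(p,np.array([.5857,.2844,.0696])),rim(p,[.5857,.2844],.1496))
for q in ["nest","handle","lens","flask_mid","squat_mid","ring_gauge_mid","master_center","driver_grip"]: print(q,[(np.array(d["xyz"]),round(d["conf"],2)) for d in mark_of(q,p)[:1]])
w=cloud(p)
m=(np.linalg.norm(w[...,:2]-[.4672,.3025],axis=-1)<.02)&(w[...,2]>.06)&(w[...,2]<.09); print("handle",w[m].mean(0))
w=w
u0=np.array([-.5446,.0025,.8387]); c0=np.array([.5475,-.3541,.0683])
d=w-c0; ss=d@u0; r=np.linalg.norm(d-ss[...,None]*u0,axis=-1); mm=(sdf((ss,r),.02,.044)<.01)&(ss>0)
print("squat",fit(w[mm],c0,u0,.02,.044,True))
E
```

```text
[-0.3323  0.6458 -0.4052] [0.3502 0.3219 0.1503] 25.4 [-0.0217  0.0315 -0.0148 -0.     -0.005   0.0019]
(np.int64(656), array([0.5856, 0.2842, 0.0695]), array([0.0002, 0.0026, 1.    ]), np.float64(0.00121280348657316)) (68, array([0.5853, 0.2853]), 0.014870555114746093, array([0.5848, 0.2848, 0.1489]), 'slope', array([ 0.0191, -0.019 ]))
nest [(array([0.5849, 0.2791, 0.0468]), 0.92)]
handle []
lens [(array([0.582 , 0.2855, 0.2829]), 0.97)]
flask_mid [(array([0.589 , 0.2827, 0.0917]), 0.79)]
squat_mid [(array([ 0.5419, -0.3568,  0.0762]), 0.58)]
ring_gauge_mid [(array([ 0.3903, -0.0569,  0.0051]), 0.82)]
master_center [(array([ 0.7236, -0.1354,  0.0287]), 0.54)]
driver_grip [(array([ 0.3045, -0.2361,  0.0143]), 0.74)]
handle [0.4707 0.2998 0.0703]
squat (array([ 0.5473, -0.3541,  0.0682]), array([-0.5238,  0.0126,  0.8518]), np.float64(0.0013302295192166454))
```

View pics/s16.png

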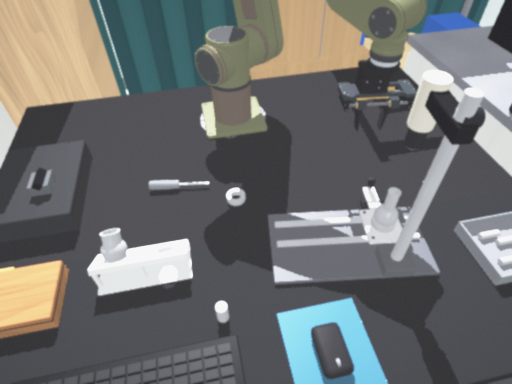

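play_rows(steps=[0,0,0,0,0,0,0.4,0,0,0,0,0,0,0.4,0,0,0,0,0,0,0.4])

```text
t: 26.15
position: [0.3498, 0.3215, 0.1488]
tool_rot: [0.075, 0.997, -0.001, 0.001]
contact_force: [0.6, -0.5, -0.1]
finger_gap: 0.599
```

```bash
python3 - <<'E'
from h import *
print(monitor.state()["joint_velocities"]); print(robot.finish_job())
E
```

```text
[-0.0006  0.0008  0.0003  0.0013  0.0006  0.0019]
the job is handed in; nothing more can be done
None
```

The flask is standing upright in the carriage ring under the camera, with the carriage home against its stop. I handed the job in at about 26 s, with the gripper withdrawn and touching nothing. I lifted the flask by its neck, lowered it into the ring to light contact and let go. Then I slid the carriage home by its handle and let go of that too.

- **Carriage home:** it stopped moving at the end of its travel, and the push force rose from about 2.5 N to 11.5 N. From the scene camera, the bulb centre is within about 4 mm of the lens marks.
- **Flask upright:** the last scene-camera fit puts the bulb centre at z = 69.5 mm, against a nominal 69.6 mm. The axis is within about 0.2° of vertical.
- **Bystanders:** the squat flask, ring gauge, cylinder and screwdriver all read within about 4 mm of their starting positions, the accuracy of the readings.

Some checks disagreed:
- **Tilt from other views:** the wrist and top cameras gave tilts of about 2° in single steep-angle fits before the slide. I took these as noise in the depth data, because the scene camera repeatedly gave under 1°.
- **Mouth level:** a coarse slope fit on the mouth rim in the final picture read about 1.5°, from only 68 noisy points.
- **Ring position:** ring fits differed by 1–3 mm between cameras, so I relied on the contact forces and the seated height for centring.

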